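# Clamp an offcut in a quick-release vise

## Task

Clamp the pine offcut in the quick-release vise on the bench: squeeze the red release lever against the grip post, slide the jaw until you feel it press the offcut lightly against the fixed jaw, and let the lever go. Then turn the four-spoke handle clockwise about a quarter turn more, so that the offcut is held firmly but not crushed. Leave the tools lying around the vise alone.

Things in the scene. Friction and masses are not known exactly. Their poses are not given: they have to be found in the camera images.
- vise: grey quick-release vise, bolted down, 124 mm wide (x), 300 mm long (y) with handle. Origin at bench height, mid width; jaws close along its y: fixed jaw at the -y end, its face, on packing of unknown thickness, at y = -110 to -94 mm; sliding jaw and handle at the +y end. Sliding jaw: block 104 mm (x) by 40 mm (y), top at z = 95 mm. Wood faces 100 mm wide, tops at z = 90 mm; the work lies on a rail, z = 34 mm
- jaw (a joint): sliding jaw, m: 0 = wide open (faces 89 to 105 mm apart, less the screw's advance), grows to at most 0.075 as it slides toward the fixed jaw. A spring half-nut locks it wherever it stands (holds over 50 N) unless the lever is squeezed; then it slides with about 1.5 N
- lever (a joint): red release lever, rad: 0 = let go (locked), 0.15 = squeezed to its stop; jaw free above about 0.05. Spring: about 9 N at the squeeze point when fully squeezed. Blade 8 mm thick, 26 mm wide (vise y), top at z = 147 mm, pivoting 87 mm below the squeeze point; it moves along vise +x toward the grip post
- squeeze_point (a point): on the sliding jaw, midway between the grey grip post (fixed, 8 mm thick, 26 mm wide along vise y, top at z = 147 mm, on the +x side) and the red lever (-x side), at z = 125 mm, 30 mm above the block. Take both between the fingers from above, closing along vise x: 48 mm over the outer faces with the lever free, 35 mm squeezed. Axes as the vise
- handle_hub (a point): centre of the four-spoke handle on the screw axis (along vise y), z = 80 mm, 100 mm beyond the squeeze point toward vise +y; travels with the jaw, turns with the handle. Spokes: steel rods of 10 mm diameter, 90 degrees apart in the vise's x-z plane, ending in black balls of 16 mm diameter centred 55 mm from the axis. A spoke near the top can be pushed sideways over it
- handle (a joint): angle of the handle, rad; at 0 a spoke points straight up; grows (to at most 10.5) as it is screwed tight, clockwise seen from the handle's end: the top spoke goes toward vise -x. One radian advances the moving face 2 mm. Steady friction about 0.12 N m, stays where it is left; torque rises 0.002 N m per newton of clamping
- pad_face (a point): middle of the moving wood face of the sliding jaw, backed with rubber that yields about 1 mm for 8 N. Axes as the vise
- offcut_center (a point): centre of the pine offcut, 160 mm long, 45 mm thick, 38 mm high, lying loose on the rail between the jaws, its length about along vise x (its own y axis is its length), 4 to 24 mm off the fixed jaw, pushed along with about 2 N
- pad: the moving wood face (100 x 12 x 48 mm); its origin is fixed in the vise's own frame and is of no use for aiming
- offcut: the pine offcut; origin at the centre of its underside
- sanding_block: brown sanding block 65 x 100 x 28 mm, beside the vise; origin at the centre of its underside; leave it alone
- tape_measure: yellow tape measure 40 x 80 x 66 mm, beside the vise; origin at the centre of its underside; leave it alone
- pliers: pliers with red handles, 48 x 181 x 15 mm, beside the vise; origin at the centre of their underside; leave them alone
- marker: white and red marker pen, 17 x 135 x 16 mm, beside the vise; origin at the centre of its underside; leave it alone

How it is judged:
By the outcome, as a careful person would: the job done as asked, in the order asked, and still so for the second after the job is handed in, with the robot touching nothing.
It also fails if it takes over 72 s, if anything falls off the work surface, if the arm or the gripper's body presses on something with over 40 N, if the wrist force passes 120 N, or if a joint passes its speed limit or range.

## Robot

A 6-joint arm with a two-finger parallel gripper is mounted at the origin on a cart in front of the work surface, level with it; the furniture and walls round the work are solid. World frame = base frame: x ahead of the robot, y to its left, z up, the work surface at z = 0. Lengths are in m, angles in rad, forces in N, time in s.
With the tool pointing down it reaches from about 0.325 to 0.75 m from the base axis. Payload 7.6 kg.
Tool frame: the origin (TCP) lies between the finger pads; the fingertips stand 25 mm ahead of it and the grasp point (between the pads) lies 6 mm ahead of it (robot.tip_extent is the distance from the TCP to the fingertips, in m); z points along the fingers, y is the direction in which the jaws open and shut (so a half turn about z gives the same grasp; the last joint's range is limited). The gripper opens to 85 mm and grips with 20 to 120 N. Pads are 22 mm wide; open, the fingers measure 114 mm over their backs; the gripper's body (76 mm by 85 mm) begins 54 mm behind the grasp point. The pads swing forward as they close: fully open they stand 13 mm farther back than shut.
Start: joints at [-1.267, 0.052, 1.401, -0, 1.689, -0.07], TCP at [0.192, -0.489, 0.256] pointing down, gripper open.
Joint ranges: [-2.9, 2.9], [-0.91, 2.17], [0.12, 2.37], [-1.06, 4.2], [0.26, 2.73], [-2.93, 2.93]. Speed limits (rad/s): [2.57, 2.57, 3.01, 3.14, 3.14, 3.14].

## Interface

Orientations are given as a unit quaternion [w, x, y, z].
In Python, from cell import read_state, eyes, robot, models gives the robot as it stands.
- The arm moves only by the tool send_rows, never from a script. Its argument "steps" is a list of rows, each an object of numbers: "dx", "dy", "dz": the shift along the world's x, y, z as a fraction of full scale; "rx", "ry", "rz": the turn, a rotation vector about the world's x, y, z as a fraction of full scale; "claw": the closure, from 0 (fully open) to 1 (shut). A call has 1 to 10 rows; each row shifts and turns the pose as measured when the row begins; what a row does not reach is not made up. Full scale, the value 1, is 0.6 m for a shift and 120 degrees for a turn. A row lasts 1/8 s, in which the tool goes at most 62.5 mm and 10.7 degrees, less where a joint would pass 70% of its speed; a pose out of reach is approached as far as the arm can. A call with a number of a shift or a turn outside -1 to 1 is refused whole. A call with a gripper value outside its range is refused whole. The fingers move at their own pace and stop on an object; the grip force is fixed at half the most. Time passes only in rows, so rows that do not move let the fingers close. It gives the time, the measured TCP pose, the force and the opening at its end, in the units of the state.
- read_state(): the state, without advancing time (a new reading comes with each control period).
- eyes.camera(name): name is "side" or "top"; returns a dict with "img" (400x640x3 uint8, red, green, blue), "vfov" (degrees; the focal length in pixels is half the picture's height over the tangent of half this angle, whatever the lens; pixels are square), "cx", "cy" (the principal point, pixels), "k1" (the pictures are not rectified: a ray, as slopes to the right and down, at radius r is drawn at 1 + k1 r^2 times it, then the intrinsics apply), "origin" and "attitude" of the camera in the world. Camera axes: x right, y down, z forward; pixel columns grow to the right and rows downward; lengths in m; the calibration is good to about 2 mm. A picture is of the moment at which its call begins. There is no depth.
- robot.finish_job(): hands the job in, once; it reports no verdict.
Trained networks look in a picture, given as the dict that the camera call returned (one of the last four; its "shot" number tells which), for a name from the list of things; names that differ only in an ending like _2 or _b are one class to them, and where a whole thing is asked for, a point or a joint stands for the part that bears it (a point fixed in the world has none). Each returns a list of dicts, best first, with "p" (0 to 1); they miss things now and then, are a little off and sometimes report something else, mostly with a low value. They report only what shows in the picture. A call takes as long as a camera call.
- models.outline_of(picture, label): "mask" (400x640 bool, what is visible of it) and "bbox" ([left, top, right, bottom] in pixels, round what is visible of it).
The state is a dict: "time_s": time; "joints": joint angles; "dq": joint speeds; "joint_efforts": joint torques, N m; "tcp_pos": TCP position; "orientation": TCP orientation; "force": force on the tool from outside, world axes, zero at the start; "ft_torque": the same for the moment, N m; "grip_width": finger opening in m.
Only numpy, scipy, OpenCV 4.12 (cv2) and the standard library are available. Lean on these libraries where they do the work, as an engineer would, in place of code of your own. Each camera call takes 0.05 s, during which the arm holds its last target.

## Working session

There is one attempt and no reset: what is moved stays moved. The work goes in short steps, Python scripts to look and compute and a tool call to move; the robot and the scene stay as the last step left them, time stands still between calls to the robot, and variables do not carry over. Pictures are saved under pics/ and viewed, and the job is handed in when it is done.

Besides the shell and the picture viewer there is one more tool, called as a command line: name --argument value ..., lists and objects as JSON in quotes. send_rows: Moves the arm, as the interface text tells. Shift numbers are shares of 0.6 m and turn numbers shares of 120 degrees, none past 1 either way. Its arguments: {"type":"object","properties":{"steps":{"type":"array"}},"required":["steps"]}

```bash
ls; mkdir -p pics
python3 - <<'E'
from cell import read_state, eyes, robot, models
import cv2,json
print(read_state(), robot.tip_extent)
for n in ("side","top"):
    c=eyes.camera(n); cv2.imwrite(f"pics/{n}0.png",c["img"][:,:,::-1]); print({k:v for k,v in c.items() if k!="img"})
E
```

```text
pics
{'time_s': 0.0, 'joints': array([-1.26727773e+00,  5.28275045e-02,  1.40174526e+00,  1.60369198e-05,
        1.68860179e+00, -7.02722989e-02]), 'dq': array([ 0.00165701, -0.00060535,  0.00089492,  0.00076085,  0.00092405,
       -0.00151485]), 'joint_efforts': array([ 1.38471813e-03, -3.81664824e+01, -3.60187590e+01,  1.22889792e-04,
        6.13686585e-03, -2.25667293e-05]), 'tcp_pos': array([ 0.19166068, -0.48847712,  0.25546688]), 'orientation': array([-7.86504800e-04,  9.82585343e-01,  1.85810168e-01, -8.41246974e-05]), 'force': array([-0.36588859, -0.17355781, -0.04859545]), 'ft_torque': array([-0.03987894, -0.02429829,  0.02016003]), 'grip_width': 0.08524934489985427} 0.025
{'vfov': 51.59969454655605, 'cx': 329.97558171654407, 'cy': 195.62177566814415, 'k1': -0.0756814052861053, 'origin': array([0.25421985, 0.60057978, 0.66443327]), 'attitude': array([ 0.09618138, -0.22850042,  0.88445667, -0.39531393]), 'shot': 1}
{'vfov': 48.18577842066966, 'cx': 316.63278221479345, 'cy': 203.23104193714784, 'k1': -0.09681842906019136, 'origin': array([0.43646675, 0.06455984, 1.04177857]), 'attitude': array([-0.03005909,  0.71224426, -0.69985277,  0.04484032]), 'shot': 2}
```

View pics/side0.png

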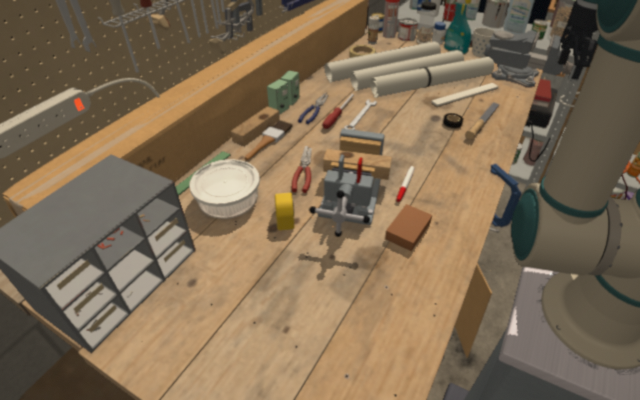

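View pics/top0.png

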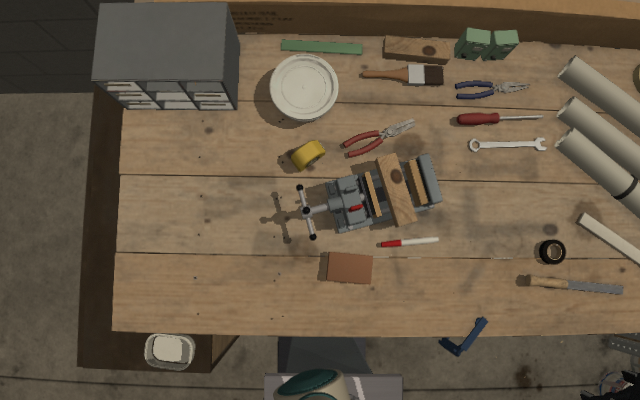

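The side picture shows the vise near (345,190) with its handle toward the camera. The top picture shows the handle hub near (306,211), the red lever near (355,208), the offcut near (396,188) and the fixed jaw near (428,180). The tape is at (308,154), the marker at (410,241) and the sanding block at (349,268).

```bash
cat > h.py <<'E'
import numpy as np, cv2
from scipy.spatial.transform import Rotation as R
def par(c):
    f=200/np.tan(np.radians(c["vfov"])/2)
    q=np.array(c["attitude"]); return f,R.from_quat(q[[1,2,3,0]]).as_matrix()
def ray(c,u,v):
    f,M=par(c); d=np.array([(u-c["cx"])/f,(v-c["cy"])/f]); s=d.copy()
    for _ in range(20): s=d/(1+c["k1"]*(s@s))
    w=M@np.array([s[0],s[1],1]); return np.array(c["origin"]),w/np.linalg.norm(w)
def proj(c,P):
    f,M=par(c); p=(np.atleast_2d(P)-c["origin"])@M; s=p[:,:2]/p[:,2:]
    s=s*(1+c["k1"]*(s**2).sum(1,keepdims=True)); return s*f+[c["cx"],c["cy"]]
def atz(c,u,v,z):
    o,d=ray(c,u,v); return o+d*(z-o[2])/d[2]
def tri(c1,p1,c2,p2):
    o1,d1=ray(c1,*p1); o2,d2=ray(c2,*p2)
    A=np.stack([d1,-d2],1); t=np.linalg.lstsq(A,o2-o1,rcond=None)[0]
    a,b=o1+t[0]*d1,o2+t[1]*d2; return (a+b)/2,np.linalg.norm(a-b)
def crop(c,x0,y0,x1,y1,s,name):
    im=cv2.resize(c["img"][y0:y1,x0:x1,::-1],None,fx=s,fy=s,interpolation=cv2.INTER_CUBIC); cv2.imwrite(name,im)
E
python3 - <<'E'
from cell import *
from cell import eyes,models
from h import *
import pickle
s=eyes.camera("side"); t=eyes.camera("top")
pickle.dump((s,t),open("p0.pkl","wb"))
crop(s,290,120,440,245,5,"pics/s1.png"); crop(t,260,130,460,280,4,"pics/t1.png")
for n in ["vise","lever","squeeze_point","handle","offcut","pad","jaw","sanding_block","tape_measure","pliers","marker"]:
    for nm,c in (("s",s),("t",t)):
        r=models.outline_of(c,n)
        for k in r[:2]:
            ys,xs=np.nonzero(k["mask"]); print(n,nm,round(k["p"],2),k["bbox"],len(xs),xs.mean().round(1) if len(xs) else 0,ys.mean().round(1) if len(xs) else 0)
E
```

```text
vise s 0.79 [308.1, 128.2, 380.8, 236.0] 4062 350.9 182.3
vise t 0.89 [296.7, 156.2, 442.9, 238.9] 4826 373.7 196.3
lever s 0.43 [352.9, 156.2, 362.0, 204.3] 110 358.4 171.3
lever t 0.68 [345.5, 118.3, 412.2, 158.0] 782 377.6 136.6
lever t 0.4 [375.2, 154.0, 415.9, 226.8] 1618 395.3 190.2
squeeze_point s 0.66 [309.5, 153.3, 376.1, 238.1] 2449 346.4 190.3
squeeze_point t 0.63 [295.7, 172.4, 383.0, 238.4] 2558 344.1 202.1
handle s 0.94 [310.5, 191.3, 369.3, 238.8] 659 339.0 213.9
handle t 0.91 [294.2, 182.2, 315.0, 239.9] 310 305.3 210.7
offcut s 0.78 [320.5, 149.8, 392.8, 175.0] 961 360.3 161.0
offcut t 0.78 [375.8, 153.4, 417.4, 226.2] 1682 395.4 189.8
pad s 0.58 [332.3, 160.5, 374.6, 173.9] 182 351.0 166.9
pad s 0.46 [386.0, 204.8, 430.9, 251.9] 1353 407.6 227.1
pad t 0.52 [360.9, 170.6, 382.1, 222.3] 287 372.6 195.1
jaw s 0.63 [307.8, 154.8, 373.6, 235.4] 2601 346.2 191.3
jaw t 0.96 [294.4, 170.2, 383.0, 238.9] 2161 346.6 201.4
sanding_block s 0.98 [381.3, 203.7, 430.6, 249.7] 1353 407.4 226.8
sanding_block t 0.75 [328.8, 251.5, 371.3, 282.0] 1238 349.4 267.8
tape_measure s 0.78 [272.7, 192.1, 294.9, 231.9] 656 284.6 210.7
tape_measure t 0.69 [289.0, 137.9, 322.4, 170.4] 656 307.4 154.7
pliers s 0.96 [294.2, 146.9, 306.9, 192.1] 421 303.0 171.2
pliers s 0.33 [394.5, 164.0, 413.5, 202.4] 244 404.4 184.0
pliers t 0.91 [341.1, 119.7, 415.5, 156.6] 692 378.8 135.9
marker s 0.61 [395.1, 164.0, 416.4, 203.9] 242 404.8 183.0
marker t 0.56 [378.2, 233.0, 442.7, 249.0] 329 407.9 242.0
```

View pics/s1.png

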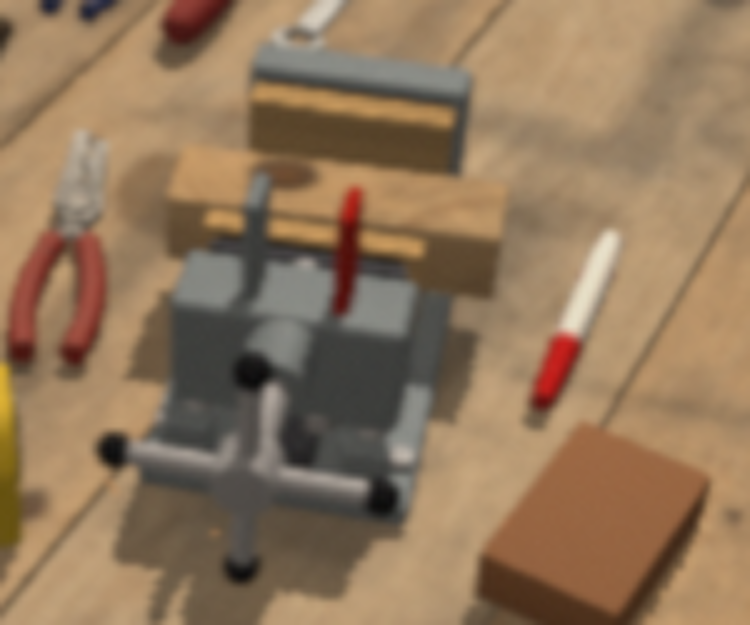

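View pics/t1.png

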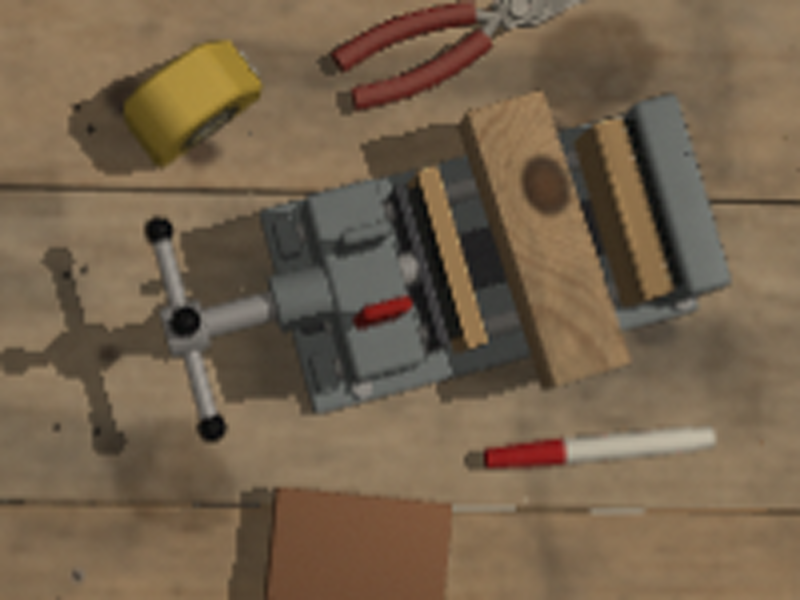

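Run:
```python
from h import *
import pickle
s,t=pickle.load(open("p0.pkl","rb"))
S=lambda u,v:(290+u/5,120+v/5); T=lambda u,v:(260+u/4,130+v/4)
for n,a,b in [("balltop",(253,371),(185,320)),("ball+x",(114,449),(158,230)),("ball-x",(382,496),(212,427)),("post",(260,180),(365,238)),("lever",(352,192),(385,312)),
 ("offc nearR",(500,290-80),(552,385)),("offL far",(185,150),(540,93)),("offcR far",(507,185),(630,362)),("offL near",(170,195),(464,115)),
 ("fixjaw top L",(255,45+25),(640,100)),("fixjaw R",(468,75+20),(690,295))]:
    p,e=tri(s,S(*a),t,T(*b)); print(n,p.round(4),round(e,4))
# heights from text
for n,b,z in [("padL",(424,170),.09),("padR",(480,345),.09),("padL far",(440,168),.09),("padR far",(487,342),.09),("fixL near",(598,124),.09),("fixR near",(645,300),.09),
 ("offNR",(552,385),.072),("offNL",(464,115),.072),("offFL",(540,93),.072),("offFR",(630,362),.072),("jawblkL",(312,193),.095),("jawblkR",(452,375),.095),("jawblkLn",(388,180),.095)]:
    print(n,atz(t,*T(*b),z).round(4))
```

```text
balltop [0.518  0.0669 0.1332] 0.0022
ball+x [0.5718 0.0826 0.0793] 0.002
ball-x [0.4657 0.0515 0.0771] 0.0018
post [ 0.5606 -0.0225  0.1511] 0.0002
lever [ 0.5233 -0.0328  0.152 ] 0.0002
offc nearR [ 0.4911 -0.1299  0.0905] 0.0009
offL far [ 0.6555 -0.1288  0.0665] 0.0013
offcR far [ 0.5053 -0.178   0.0685] 0.0018
offL near [ 0.6401 -0.0851  0.0732] 0.0024
fixjaw top L [ 0.6467 -0.181   0.0866] 0.0052
fixjaw R [ 0.5401 -0.2052  0.0929] 0.0022
padL [ 0.6068 -0.0603  0.09  ]
padR [ 0.5124 -0.0909  0.09  ]
padL far [ 0.6081 -0.069   0.09  ]
padR far [ 0.514  -0.0947  0.09  ]
fixL near [ 0.6344 -0.1558  0.09  ]
fixR near [ 0.5383 -0.1808  0.09  ]
offNR [ 0.4926 -0.1336  0.072 ]
offNL [ 0.6414 -0.0849  0.072 ]
offFL [ 0.6549 -0.1275  0.072 ]
offFR [ 0.5059 -0.1768  0.072 ]
jawblkL [0.5921 0.0006 0.095 ]
jawblkR [ 0.4957 -0.0751  0.095 ]
jawblkLn [ 0.6    -0.0402  0.095 ]
```

Run:
```python
from h import *
import pickle
from scipy.optimize import least_squares
s,t=pickle.load(open("p0.pkl","rb"))
S=lambda u,v:(290+u/5,120+v/5); T=lambda u,v:(260+u/4,130+v/4)
# params: x,y (squeeze), yaw, handle ang, padface dist, fixed face y rel squeeze, ds(2 px side), dt(2)
def model(p):
    x,y,yw,h,pf,ff=p[:6]
    b=lambda a:(-55e-3*np.sin(a),.1,.08+.055*np.cos(a))
    side=[(b(h),(253,371)),(b(h-np.pi/2),(114,449)),(b(h+np.pi/2),(382,496)),(b(h+np.pi),(240,563)),((.02,0,.147),(260,180)),((-.02,0,.147),(352,192))]
    top=[(b(h),(185,320)),(b(h-np.pi/2),(158,230)),(b(h+np.pi/2),(212,427)),((.02,0,.147),(365,238)),((-.02,0,.147),(385,312)),
     ((.05,pf,.09),(440,168)),((-.05,pf,.09),(487,342)),((.05,ff,.09),(598,124)),((-.05,ff,.09),(645,300))]
    r=[]
    M=R.from_euler('z',yw).as_matrix()
    for c,L,F,d in((s,side,S,p[6:8]),(t,top,T,p[8:10])):
        P=np.array([l[0] for l in L])@M.T+[x,y,0]
        uv=proj(c,P)+d; r.append(uv-np.array([F(*l[1]) for l in L]))
    return np.vstack(r)
f=lambda p:np.r_[model(p).ravel(),p[6:]/1.0]
o=least_squares(f,[.542,-.028,.27,0,-.06,-.15,0,0,0,0],loss='soft_l1')
print(o.x.round(4),np.degrees(o.x[2])); print(model(o.x).round(2))
```

```text
[ 0.5448 -0.0285  0.2732  0.0148 -0.0555 -0.1456  0.341  -0.1163 -0.0338
 -0.4674] 15.65147247241257
[[ 0.07 -0.52]
 [ 0.29 -0.57]
 [ 0.07 -0.35]
 [ 0.48 -0.02]
 [-0.99  0.85]
 [-0.52  1.23]
 [-0.19  0.42]
 [ 0.13  0.31]
 [-0.54  0.28]
 [ 0.04 -1.92]
 [ 0.23 -1.39]
 [-0.27 -0.4 ]
 [ 0.33  0.66]
 [-0.28  0.51]
 [ 0.61  0.63]]
```

send_rows --steps '[{"dx": 0.06, "dy": 0.077, "rz": 0.086, "claw": 0}, {"dx": 0.06, "dy": 0.077, "rz": 0.086, "claw": 0}, {"dx": 0.06, "dy": 0.077, "rz": 0.086, "claw": 0}, {"dx": 0.06, "dy": 0.077, "rz": 0.086, "claw": 0}, {"dx": 0.06, "dy": 0.077, "rz": 0.086, "claw": 0}, {"dx": 0.06, "dy": 0.077, "rz": 0.086, "claw": 0}, {"dx": 0.06, "dy": 0.077, "rz": 0.086, "claw": 0}, {"dx": 0.06, "dy": 0.077, "rz": 0.086, "claw": 0}, {"dx": 0.06, "dy": 0.077, "rz": 0.014, "claw": 0}, {"dx": 0.0, "dy": 0.0, "claw": 0}]'

```text
schema error: expected keys dx, dy, dz, rx, ry, rz, claw
```

```bash
cat > st.py <<'E'
from cell import read_state
from h import *
YW=np.radians(15.65); X=np.array([np.cos(YW),np.sin(YW)]); Y=np.array([-X[1],X[0]])
def st():
    s=read_state(); q=s["orientation"]; M=R.from_quat(q[[1,2,3,0]]).as_matrix()
    print("t",round(s["time_s"],2),"tcp",s["tcp_pos"].round(4),"ty ang",np.degrees(np.arctan2(M[1,1],M[0,1])).round(2),"tz",M[:,2].round(3),"F",s["force"].round(2),"Fvise",round(s["force"][:2]@X,2),round(s["force"][:2]@Y,2),"w",round(s["grip_width"],4)); return s
E
python3 - <<'E'
from st import *
s=st(); d=np.array([.5496,-.027])-s["tcp_pos"][:2]; print(d/.6, (.133-s["tcp_pos"][2])/.6)
E
```

```text
t 1.3 tcp [ 0.1917 -0.4888  0.2563] ty ang -68.58 tz [ 0. -0. -1.] F [ 0.59  0.35 -0.38] Fvise 0.66 0.18 w 0.0854
[0.59647645 0.76961359] -0.20552534330638067
```

send_rows --steps '[{"dx": 0.06, "dy": 0.077, "dz": 0, "rx": 0, "ry": 0, "rz": 0.086, "claw": 0}, {"dx": 0.06, "dy": 0.077, "dz": 0, "rx": 0, "ry": 0, "rz": 0.086, "claw": 0}, {"dx": 0.06, "dy": 0.077, "dz": 0, "rx": 0, "ry": 0, "rz": 0.086, "claw": 0}, {"dx": 0.06, "dy": 0.077, "dz": 0, "rx": 0, "ry": 0, "rz": 0.086, "claw": 0}, {"dx": 0.06, "dy": 0.077, "dz": 0, "rx": 0, "ry": 0, "rz": 0.086, "claw": 0}, {"dx": 0.06, "dy": 0.077, "dz": 0, "rx": 0, "ry": 0, "rz": 0.086, "claw": 0}, {"dx": 0.06, "dy": 0.077, "dz": 0, "rx": 0, "ry": 0, "rz": 0.086, "claw": 0}, {"dx": 0.06, "dy": 0.077, "dz": 0, "rx": 0, "ry": 0, "rz": 0.086, "claw": 0}, {"dx": 0.06, "dy": 0.077, "dz": 0, "rx": 0, "ry": 0, "rz": 0.014, "claw": 0}, {"dx": 0, "dy": 0, "dz": 0, "rx": 0, "ry": 0, "rz": 0, "claw": 0}]'

```text
time_s: 2.55
tcp_pos: [0.5226, -0.0581, 0.2564]
orientation: [0.002, 0.585, 0.811, 0.001]
force: [-0.4, -0.4, 0.6]
grip_width: 0.0855
```

Run:
```python
from st import *
s=st(); d=np.array([.5496,-.027])-s["tcp_pos"][:2]; print(d/.6, (.133-s["tcp_pos"][2])/.6)
from cell import eyes
c=eyes.camera("side"); crop(c,270,80,430,200,5,"pics/s2.png")
```

```text
t 2.55 tcp [ 0.5226 -0.0581  0.2564] ty ang 18.35 tz [ 0.004 -0.001 -1.   ] F [-0.41 -0.37  0.6 ] Fvise -0.5 -0.25 w 0.0855
[0.04496094 0.05176195] -0.20568294648000196
```

send_rows --steps '[{"dx": 0.045, "dy": 0.052, "dz": 0, "rx": 0, "ry": 0, "rz": -0.022, "claw": 0}, {"dx": 0, "dy": 0, "dz": -0.06, "rx": 0, "ry": 0, "rz": 0, "claw": 0}, {"dx": 0, "dy": 0, "dz": 0, "rx": 0, "ry": 0, "rz": 0, "claw": 0}]'

```text
time_s: 2.98
tcp_pos: [0.5486, -0.0308, 0.2208]
orientation: [0.002, 0.607, 0.794, 0.0]
force: [-0.1, 0.4, 0.5]
grip_width: 0.0857
```

Run:
```python
from st import *
s=st(); d=np.array([.5496,-.027])-s["tcp_pos"][:2]; print(d/.6, (.133-s["tcp_pos"][2])/.6)
from cell import eyes
c=eyes.camera("side"); crop(c,270,80,430,200,5,"pics/s3.png")
c=eyes.camera("top"); crop(c,260,130,460,280,4,"pics/t3.png")
```

```text
t 2.98 tcp [ 0.5486 -0.0308  0.2208] ty ang 15.22 tz [ 0.004 -0.003 -1.   ] F [-0.08  0.38  0.47] Fvise 0.02 0.39 w 0.0857
[0.00162271 0.00633001] -0.14636894512850315
```

View pics/s3.png

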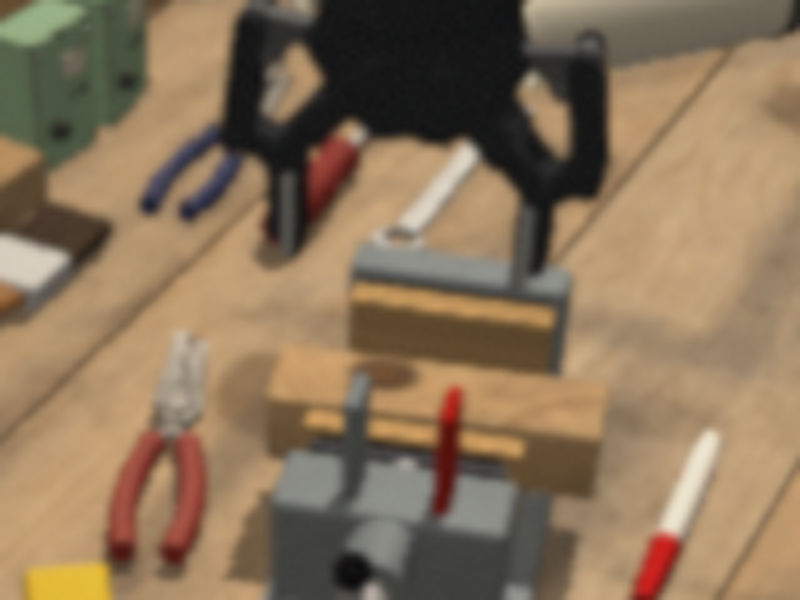

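View pics/t3.png

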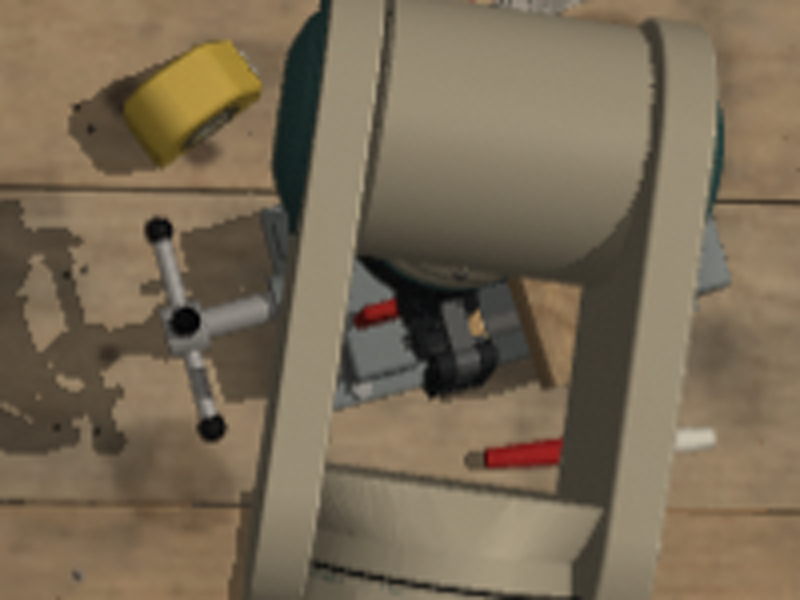

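send_rows --steps '[{"dx": 0.002, "dy": 0.006, "dz": -0.05, "rx": 0, "ry": 0, "rz": 0.003, "claw": 0}, {"dx": 0, "dy": 0, "dz": -0.05, "rx": 0, "ry": 0, "rz": 0, "claw": 0}, {"dx": 0, "dy": 0, "dz": 0, "rx": 0, "ry": 0, "rz": 0, "claw": 0}]'

```text
time_s: 3.45
tcp_pos: [0.553, -0.0299, 0.171]
orientation: [0.01, 0.606, 0.795, 0.005]
force: [-0.1, -0.1, 0.1]
grip_width: 0.0852
```

Run:
```python
from st import *
s=st(); d=np.array([.5496,-.027])-s["tcp_pos"][:2]; print(d/.6, (.133-s["tcp_pos"][2])/.6)
from cell import eyes
c=eyes.camera("side"); crop(c,290,120,410,210,6,"pics/s4.png")
tip=s["tcp_pos"]+[0,0,-.019]
for a in(-.0425,0,.0425): print((proj(c,tip+np.r_[X*a,0])-[290,120])*6)
```

```text
t 3.45 tcp [ 0.553  -0.0299  0.171 ] ty ang 15.38 tz [ 0.022 -0.005 -1.   ] F [-0.06 -0.09  0.1 ] Fvise -0.09 -0.07 w 0.0852
[-0.00563649  0.0048622 ] -0.06338848361357188
[[462.72573147 227.08796115]]
[[341.74863949 209.36810852]]
[[222.59580568 192.00882303]]
```

View pics/s4.png

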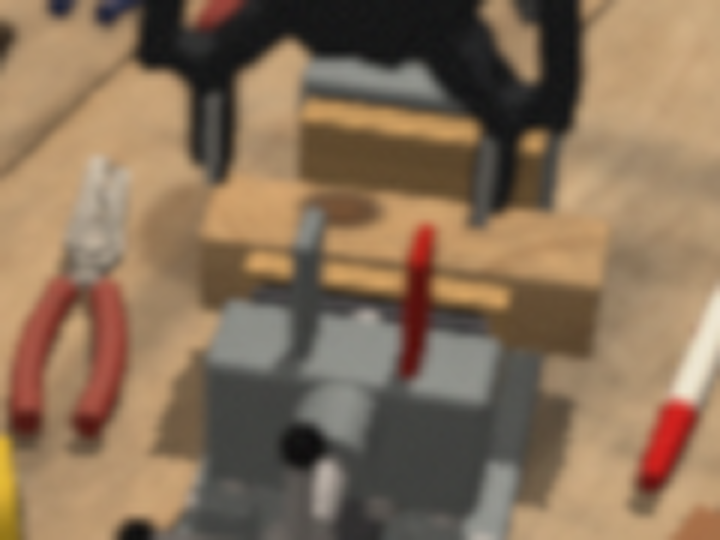

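send_rows --steps '[{"dx": -0.004, "dy": 0.005, "dz": -0.028, "rx": 0, "ry": 0.0105, "rz": 0.001, "claw": 0}, {"dx": 0, "dy": 0, "dz": 0, "rx": 0, "ry": 0, "rz": 0, "claw": 0}]'

```text
time_s: 3.75
tcp_pos: [0.5525, -0.0274, 0.1587]
orientation: [0.005, 0.606, 0.796, -0.0]
force: [0.6, -0.3, -0.8]
grip_width: 0.0852
```

Run:
```python
from st import *
s=st(); d=np.array([.5496,-.027])-s["tcp_pos"][:2]; print(d/.6, (.133-s["tcp_pos"][2])/.6)
from cell import eyes
c=eyes.camera("side"); crop(c,290,120,410,210,6,"pics/s5.png")
tip=s["tcp_pos"]+[0,0,-.019]
for a in(-.0425,0,.0425): print((proj(c,tip+np.r_[X*a,0])-[290,120])*6)
```

```text
t 3.75 tcp [ 0.5525 -0.0274  0.1587] ty ang 15.46 tz [ 0.007 -0.006 -1.   ] F [ 0.63 -0.3  -0.85] Fvise 0.53 -0.46 w 0.0852
[-0.00484375  0.00066709] -0.042894984152092544
[[458.45343974 259.753918  ]]
[[338.38018723 241.91562591]]
[[220.10488341 224.42478351]]
```

View pics/s5.png

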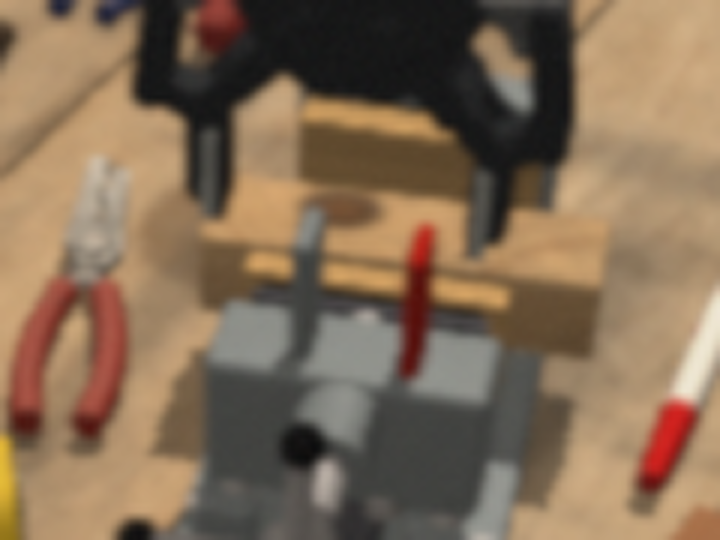

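send_rows --steps '[{"dx": -0.001, "dy": 0, "dz": -0.035, "rx": -0.001, "ry": 0.003, "rz": 0, "claw": 0}, {"dx": 0, "dy": 0, "dz": -0.012, "rx": 0, "ry": 0, "rz": 0, "claw": 0}, {"dx": 0, "dy": 0, "dz": 0, "rx": 0, "ry": 0, "rz": 0, "claw": 0}]'

```text
time_s: 4.18
tcp_pos: [0.5526, -0.0275, 0.1302]
orientation: [0.004, 0.606, 0.796, -0.002]
force: [0.4, 0.0, 0.3]
grip_width: 0.0856
```

Run:
```python
from st import *
s=st()
from cell import eyes
c=eyes.camera("side"); crop(c,290,120,410,210,6,"pics/s6.png")
```

```text
t 4.17 tcp [ 0.5526 -0.0275  0.1302] ty ang 15.47 tz [ 0.004 -0.008 -1.   ] F [0.37 0.02 0.34] Fvise 0.36 -0.08 w 0.0856
```

View pics/s6.png

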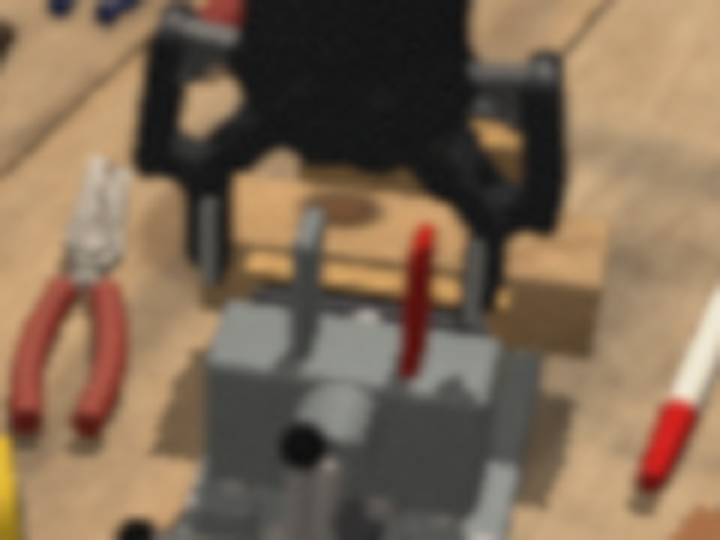

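send_rows --steps '[{"dx": 0, "dy": 0, "dz": 0, "rx": 0, "ry": 0, "rz": 0, "claw": 0.4}, {"dx": 0, "dy": 0, "dz": 0, "rx": 0, "ry": 0, "rz": 0, "claw": 0.4}, {"dx": 0, "dy": 0, "dz": 0, "rx": 0, "ry": 0, "rz": 0, "claw": 0.4}]'

```text
time_s: 4.6
tcp_pos: [0.5512, -0.0281, 0.1313]
orientation: [0.003, 0.606, 0.796, -0.004]
force: [-6.4, -1.7, 1.0]
grip_width: 0.0515
```

```bash
python3 -c "
from st import *
st()"
```

```text
t 4.6 tcp [ 0.5512 -0.0281  0.1313] ty ang 15.45 tz [-0.001 -0.01  -1.   ] F [-6.41 -1.71  1.03] Fvise -6.64 0.08 w 0.0515
```

send_rows --steps '[{"dx": 0, "dy": 0, "dz": 0, "rx": 0, "ry": 0, "rz": 0, "claw": 0.52}, {"dx": 0, "dy": 0, "dz": 0, "rx": 0, "ry": 0, "rz": 0, "claw": 0.6}, {"dx": 0, "dy": 0, "dz": 0, "rx": 0, "ry": 0, "rz": 0, "claw": 1}, {"dx": 0, "dy": 0, "dz": 0, "rx": 0, "ry": 0, "rz": 0, "claw": 1}]'

```text
time_s: 5.1
tcp_pos: [0.5519, -0.0281, 0.1326]
orientation: [0.004, 0.605, 0.796, -0.004]
force: [5.2, 0.1, 0.2]
grip_width: 0.0349
```

```bash
python3 -c "
from st import *
st()
from cell import eyes
c=eyes.camera('side'); crop(c,290,120,410,210,6,'pics/s7.png')"
```

```text
t 5.1 tcp [ 0.5519 -0.0281  0.1326] ty ang 15.54 tz [ 0.001 -0.011 -1.   ] F [5.2  0.11 0.22] Fvise 5.03 -1.3 w 0.0349
```

View pics/s7.png

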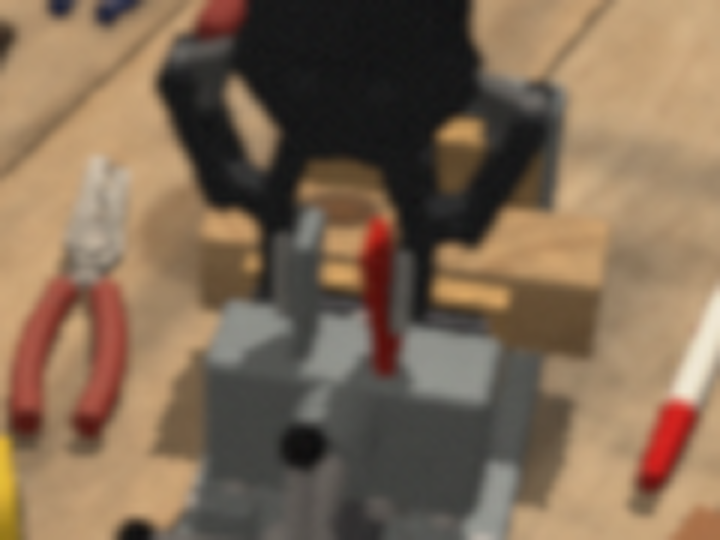

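send_rows --steps '[{"dx": 0.0036, "dy": -0.0128, "dz": 0, "rx": 0, "ry": 0, "rz": 0, "claw": 1}, {"dx": 0.0036, "dy": -0.0128, "dz": 0, "rx": 0, "ry": 0, "rz": 0, "claw": 1}, {"dx": 0.0036, "dy": -0.0128, "dz": 0, "rx": 0, "ry": 0, "rz": 0, "claw": 1}]'

```text
time_s: 5.52
tcp_pos: [0.5581, -0.0494, 0.1327]
orientation: [0.002, 0.604, 0.797, -0.004]
force: [4.0, 3.9, 0.6]
grip_width: 0.0348
```

```bash
python3 -c "
from st import *
s=st(); print((s['tcp_pos'][:2]-[.5519,-.0281])@X,(s['tcp_pos'][:2]-[.5519,-.0281])@Y)"
```

```text
t 5.53 tcp [ 0.5581 -0.0494  0.1327] ty ang 15.74 tz [-0.003 -0.009 -1.   ] F [4.03 3.88 0.59] Fvise 4.93 2.65 w 0.0348
0.00025890584382870627 -0.02218829385764985
```

send_rows --steps '[{"dx": 0.0027, "dy": -0.0096, "dz": 0, "rx": 0, "ry": 0, "rz": 0, "claw": 1}, {"dx": 0.0018, "dy": -0.0064, "dz": 0, "rx": 0, "ry": 0, "rz": 0, "claw": 1}]'

```text
time_s: 5.78
tcp_pos: [0.5608, -0.0585, 0.1327]
orientation: [0.001, 0.603, 0.798, -0.004]
force: [3.7, 4.5, 0.2]
grip_width: 0.0346
```

```bash
python3 -c "
from st import *
s=st(); print((s['tcp_pos'][:2]-[.5519,-.0281])@X,(s['tcp_pos'][:2]-[.5519,-.0281])@Y)
from cell import eyes
c=eyes.camera('side'); crop(c,290,100,430,205,5,'pics/s8.png')
c=eyes.camera('top'); crop(c,260,130,460,280,4,'pics/t8.png')"
```

```text
t 5.78 tcp [ 0.5608 -0.0585  0.1327] ty ang 15.8 tz [-0.004 -0.008 -1.   ] F [3.72 4.47 0.21] Fvise 4.79 3.3 w 0.0346
0.00034980286268173857 -0.031625525447964965
```

View pics/s8.png

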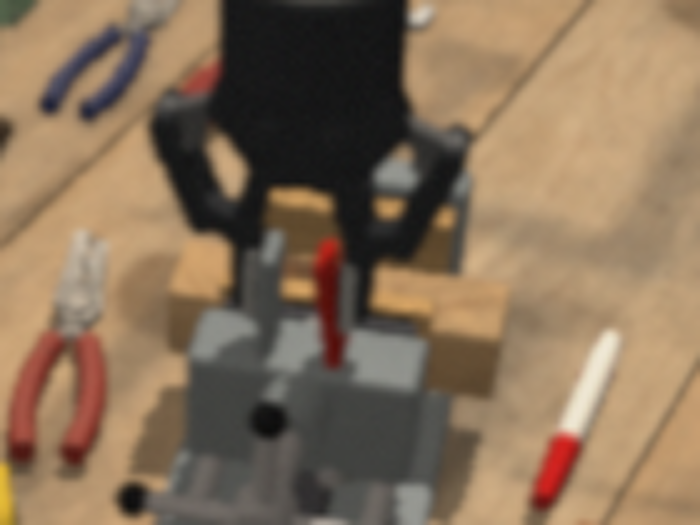

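View pics/t8.png

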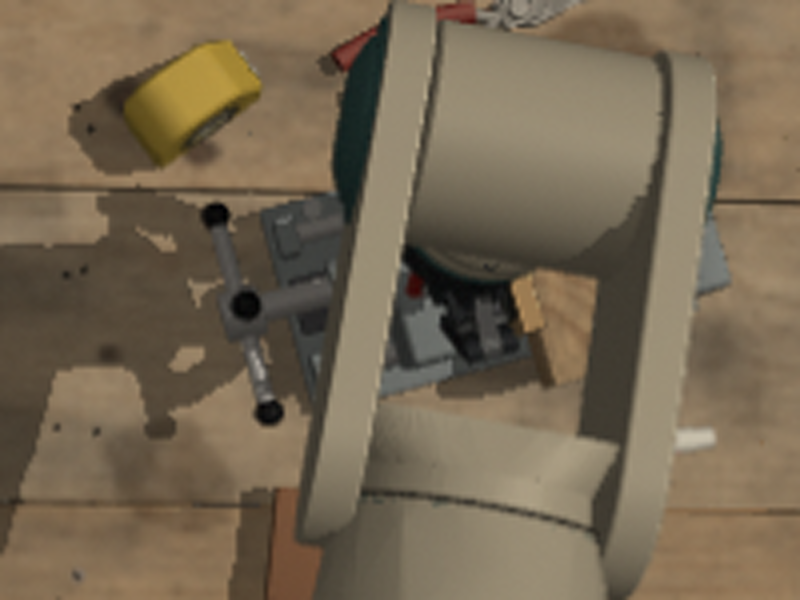

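send_rows --steps '[{"dx": 0.0014, "dy": -0.005, "dz": 0, "rx": 0, "ry": 0, "rz": 0, "claw": 1}, {"dx": 0.0014, "dy": -0.005, "dz": 0, "rx": 0, "ry": 0, "rz": 0, "claw": 1}]'

```text
time_s: 6.12
tcp_pos: [0.5624, -0.0641, 0.1327]
orientation: [0.001, 0.603, 0.798, -0.004]
force: [4.5, 4.1, 0.4]
grip_width: 0.0345
```

```bash
python3 -c "
from st import *
s=st(); print((s['tcp_pos'][:2]-[.5519,-.0281])@X,(s['tcp_pos'][:2]-[.5519,-.0281])@Y)"
```

```text
t 6.12 tcp [ 0.5624 -0.0641  0.1327] ty ang 15.82 tz [-0.004 -0.008 -1.   ] F [4.47 4.11 0.4 ] Fvise 5.41 2.76 w 0.0345
0.0003967402984114695 -0.037484202526606676
```

send_rows --steps '[{"dx": 0.0009, "dy": -0.0032, "dz": 0, "rx": 0, "ry": 0, "rz": 0, "claw": 1}, {"dx": 0.0009, "dy": -0.0032, "dz": 0, "rx": 0, "ry": 0, "rz": 0, "claw": 1}]'

```text
time_s: 6.38
tcp_pos: [0.5634, -0.0675, 0.1327]
orientation: [0.0, 0.603, 0.798, -0.004]
force: [3.1, 2.9, 0.7]
grip_width: 0.0346
```

```bash
python3 -c "
from st import *
s=st(); print((s['tcp_pos'][:2]-[.5519,-.0281])@X,(s['tcp_pos'][:2]-[.5519,-.0281])@Y)"
```

```text
t 6.38 tcp [ 0.5634 -0.0675  0.1327] ty ang 15.86 tz [-0.005 -0.007 -1.   ] F [3.14 2.92 0.68] Fvise 3.81 1.97 w 0.0346
0.00042750535243348946 -0.04102652939843968
```

send_rows --steps '[{"dx": 0.0007, "dy": -0.0024, "dz": 0, "rx": 0, "ry": 0, "rz": 0, "claw": 1}, {"dx": 0.0007, "dy": -0.0024, "dz": 0, "rx": 0, "ry": 0, "rz": 0, "claw": 1}]'

```text
time_s: 6.62
tcp_pos: [0.5642, -0.0704, 0.1327]
orientation: [0.0, 0.603, 0.798, -0.004]
force: [2.8, 3.5, -0.3]
grip_width: 0.0345
```

```bash
python3 -c "
from st import *
s=st(); print((s['tcp_pos'][:2]-[.5519,-.0281])@X,(s['tcp_pos'][:2]-[.5519,-.0281])@Y)"
```

```text
t 6.62 tcp [ 0.5642 -0.0704  0.1327] ty ang 15.87 tz [-0.005 -0.007 -1.   ] F [ 2.85  3.51 -0.31] Fvise 3.69 2.61 w 0.0345
0.00046853300222068493 -0.044026655817105145
```

send_rows --steps '[{"dx": 0.0006, "dy": -0.002, "dz": 0, "rx": 0, "ry": 0, "rz": 0, "claw": 1}]'

```text
time_s: 6.75
tcp_pos: [0.5644, -0.0711, 0.1327]
orientation: [-0.001, 0.603, 0.798, -0.004]
force: [-0.1, 7.5, 1.4]
grip_width: 0.0344
```

send_rows --steps '[{"dx": 0.0006, "dy": -0.002, "dz": 0, "rx": 0, "ry": 0, "rz": 0, "claw": 1}]'

```text
time_s: 6.88
tcp_pos: [0.5645, -0.0712, 0.1327]
orientation: [-0.002, 0.602, 0.798, -0.003]
force: [-0.9, 9.0, 3.2]
grip_width: 0.0345
```

```bash
python3 -c "
from st import *
s=st(); print((s['tcp_pos'][:2]-[.5519,-.0281])@X,(s['tcp_pos'][:2]-[.5519,-.0281])@Y)"
```

```text
t 6.88 tcp [ 0.5645 -0.0712  0.1327] ty ang 15.93 tz [-0.007 -0.003 -1.   ] F [-0.9   8.97  3.21] Fvise 1.55 8.88 w 0.0345
0.0005052727429884114 -0.04494708698529803
```

send_rows --steps '[{"dx": 0.0003, "dy": -0.0012, "dz": 0, "rx": 0, "ry": 0, "rz": 0, "claw": 0.3}, {"dx": 0.0003, "dy": -0.0012, "dz": 0, "rx": 0, "ry": 0, "rz": 0, "claw": 0.2}, {"dx": 0, "dy": 0, "dz": 0, "rx": 0, "ry": 0, "rz": 0, "claw": 0}, {"dx": 0, "dy": 0, "dz": 0, "rx": 0, "ry": 0, "rz": 0, "claw": 0}]'

```text
time_s: 7.38
tcp_pos: [0.5641, -0.0742, 0.1322]
orientation: [-0.002, 0.603, 0.798, -0.004]
force: [0.1, -0.3, -1.0]
grip_width: 0.0852
```

```bash
python3 -c "
from st import *
s=st(); print((s['tcp_pos'][:2]-[.5519,-.0281])@X,(s['tcp_pos'][:2]-[.5519,-.0281])@Y)
from cell import eyes
c=eyes.camera('side'); crop(c,290,100,430,205,5,'pics/s9.png')"
```

```text
t 7.38 tcp [ 0.5641 -0.0742  0.1322] ty ang 15.83 tz [-0.008 -0.004 -1.   ] F [ 0.06 -0.3  -1.04] Fvise -0.02 -0.3 w 0.0852
-0.000679643427874607 -0.047681840352830566
```

View pics/s9.png

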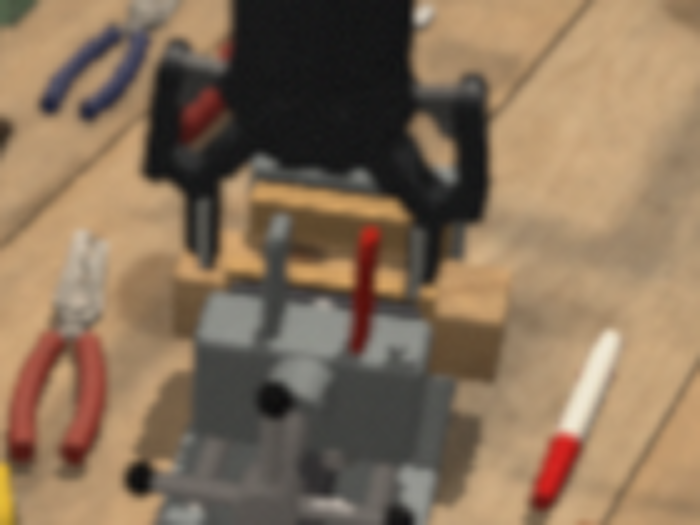

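send_rows --steps '[{"dx": 0, "dy": 0, "dz": 0.08, "rx": 0, "ry": 0, "rz": 0, "claw": 0}, {"dx": 0, "dy": 0, "dz": 0.08, "rx": 0, "ry": 0, "rz": 0, "claw": 0}, {"dx": 0.003, "dy": 0.06, "dz": 0, "rx": 0.002, "ry": -0.004, "rz": 0, "claw": 1}, {"dx": 0.003, "dy": 0.06, "dz": 0, "rx": 0, "ry": 0, "rz": 0, "claw": 1}, {"dx": 0.003, "dy": 0.05, "dz": 0, "rx": 0, "ry": 0, "rz": 0, "claw": 1}, {"dx": 0, "dy": 0, "dz": 0, "rx": 0, "ry": 0, "rz": 0, "claw": 1}]'

```text
time_s: 8.18
tcp_pos: [0.5699, 0.03, 0.2329]
orientation: [0.002, 0.604, 0.797, 0.002]
force: [0.2, -0.3, 0.7]
grip_width: 0.0122
```

```bash
python3 -c "
from st import *
import pickle
s=st(); print((s['tcp_pos'][:2]-[.530,.0245])@X,(s['tcp_pos'][:2]-[.53,.0245])@Y)
from cell import eyes
c=eyes.camera('side'); crop(c,290,100,430,225,5,'pics/s10.png')
t=eyes.camera('top'); crop(t,260,130,460,280,4,'pics/t10.png'); pickle.dump((c,t),open('p1.pkl','wb'))"
```

```text
t 8.18 tcp [0.5699 0.03   0.2329] ty ang 15.73 tz [ 0.006  0.    -1.   ] F [ 0.23 -0.3   0.66] Fvise 0.14 -0.35 w 0.0122
0.03985907451227539 -0.00547095310537439
```

View pics/s10.png

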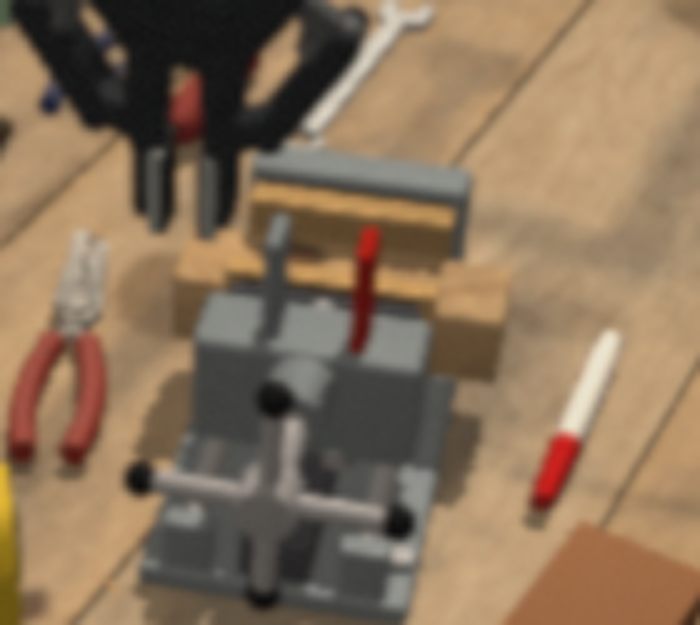

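View pics/t10.png

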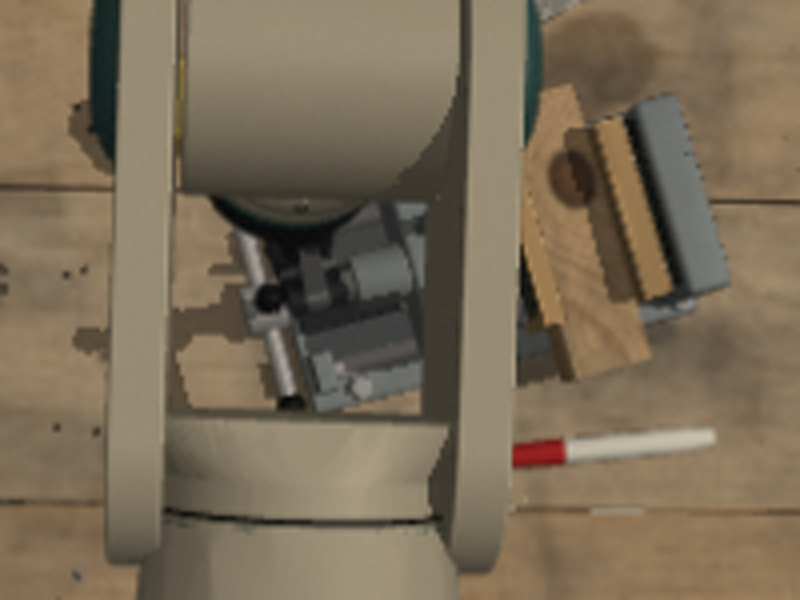

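Run:
```python
from st import *
import pickle
c,t=pickle.load(open('p1.pkl','rb')); crop(t,380,145,450,235,8,'pics/t11.png')
T=lambda u,v:(260+u/4,130+v/4)
sq=np.array([.5448,-.0285])
for n,b,z in [("offFL",(575,85),.072),("offFR",(650,360),.072),("fixL",(598,124),.09),("fixR",(645,300),.09),("offNR",(575,380),.072)]:
    p=atz(t,*T(*b),z)[:2]-sq; print(n,(p@X).round(4),(p@Y).round(4))
```

```text
offFL 0.0789 -0.1454
offFR -0.0793 -0.1434
fixL 0.0519 -0.1468
fixR -0.0474 -0.1449
offNR -0.0792 -0.1001
```

View pics/t11.png

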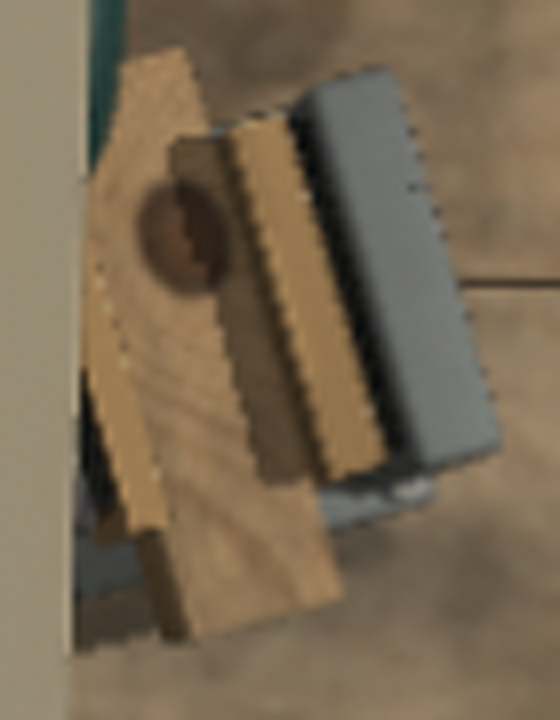

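Run:
```python
from st import *
import pickle
c,t=pickle.load(open('p1.pkl','rb'))
T=lambda u,v:(260+u/4,130+v/4); S=lambda u,v:(290+u/5,100+v/5)
p,e=tri(c,S(275,398),t,T(268,297)); print(p,e)
print([(proj(c,np.r_[np.array([.53,.0245])+X*a,z])[0]-[290,100])*5 for a,z in((0,.135),(.055,.08),(-.055,.08))])
s=st(); print((s['tcp_pos'][:2]-p[:2])@X,(s['tcp_pos'][:2]-p[:2])@Y)
```

```text
[0.53029662 0.02468753 0.1342344 ] 0.002547465807272973
[array([272.79332327, 396.02808209]), array([140.83931579, 476.38237603]), array([398.30466471, 518.48877829])]
t 8.28 tcp [0.5698 0.0282 0.2328] ty ang 15.61 tz [ 0.005 -0.001 -1.   ] F [-0.11 -0.36  0.55] Fvise -0.2 -0.32 w 0.0002
0.03902336052374029 -0.007313224784104489
```

send_rows --steps '[{"dx": -0.003, "dy": 0.012, "dz": -0.06, "rx": 0, "ry": 0, "rz": 0, "claw": 1}, {"dx": 0, "dy": 0, "dz": -0.06, "rx": 0, "ry": 0, "rz": 0, "claw": 1}, {"dx": 0, "dy": 0, "dz": -0.03, "rx": 0, "ry": 0, "rz": 0, "claw": 1}, {"dx": 0, "dy": 0, "dz": 0, "rx": 0, "ry": 0, "rz": 0, "claw": 1}]'

```text
time_s: 8.78
tcp_pos: [0.5686, 0.0314, 0.1419]
orientation: [0.004, 0.606, 0.795, 0.002]
force: [-0.0, 0.1, 0.7]
grip_width: -0.0003
```

```bash
cat > hb.py <<'E'
from st import *
H=np.array([.530,.0245])
def hb():
    s=st(); d=s['tcp_pos'][:2]-H; print("vise rel hub x,y,tip h:",(d@X).round(4),(d@Y).round(4),round(s['tcp_pos'][2]-.025-.08,4)); return s
E
python3 -c "
from hb import *
hb()
from cell import eyes
c=eyes.camera('side'); crop(c,290,100,430,225,5,'pics/s12.png')"
```

```text
t 8.78 tcp [0.5686 0.0314 0.1419] ty ang 15.33 tz [ 0.008 -0.002 -1.   ] F [-0.02  0.08  0.67] Fvise 0.01 0.08 w -0.0003
vise rel hub x,y,tip h: 0.039 -0.0038 0.0369
```

View pics/s12.png

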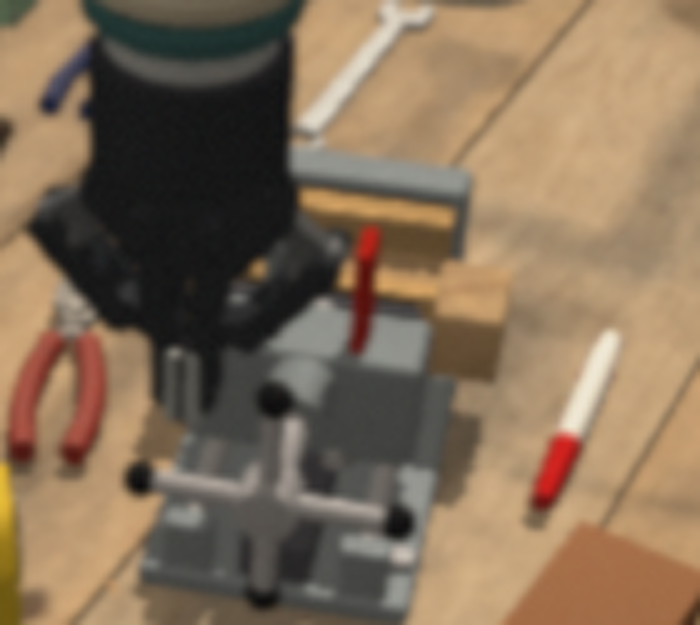

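send_rows --steps '[{"dx": -0.002, "dy": 0.006, "dz": -0.014, "rx": 0, "ry": 0.004, "rz": 0.001, "claw": 1}, {"dx": -0.016, "dy": -0.0045, "dz": 0, "rx": 0, "ry": 0, "rz": 0, "claw": 1}, {"dx": -0.016, "dy": -0.0045, "dz": 0, "rx": 0, "ry": 0, "rz": 0, "claw": 1}, {"dx": -0.016, "dy": -0.0045, "dz": 0, "rx": 0, "ry": 0, "rz": 0, "claw": 1}]'

```text
time_s: 9.32
tcp_pos: [0.5396, 0.0266, 0.138]
orientation: [0.004, 0.606, 0.796, 0.002]
force: [3.1, 1.4, -3.2]
grip_width: -0.0003
```

```bash
python3 -c "
from hb import *
hb()
from cell import eyes
c=eyes.camera('side'); crop(c,290,100,430,225,5,'pics/s13.png')"
```

```text
t 9.32 tcp [0.5396 0.0266 0.138 ] ty ang 15.46 tz [ 0.009 -0.002 -1.   ] F [ 3.07  1.37 -3.25] Fvise 3.33 0.49 w -0.0003
vise rel hub x,y,tip h: 0.0098 -0.0006 0.033
```

View pics/s13.png

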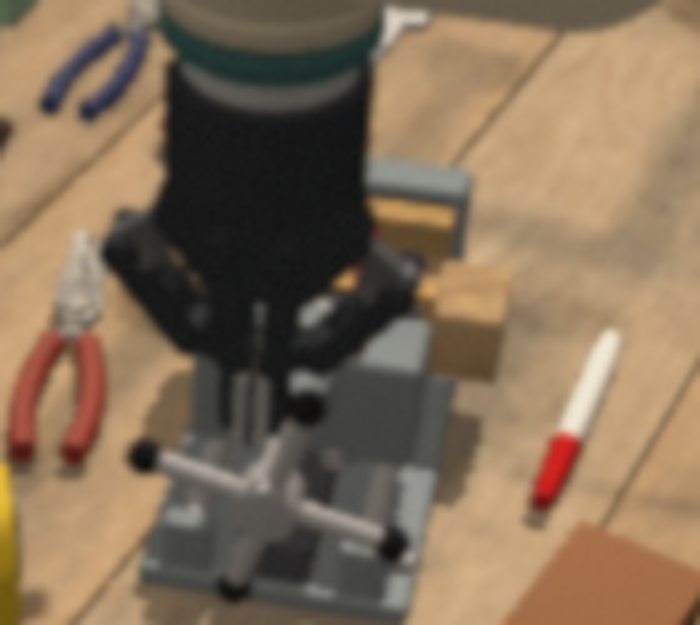

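send_rows --steps '[{"dx": -0.016, "dy": -0.0045, "dz": -0.003, "rx": 0, "ry": 0, "rz": 0, "claw": 1}, {"dx": -0.016, "dy": -0.0045, "dz": -0.003, "rx": 0, "ry": 0, "rz": 0, "claw": 1}]'

```text
time_s: 9.62
tcp_pos: [0.5192, 0.0209, 0.1349]
orientation: [0.005, 0.606, 0.796, 0.003]
force: [3.8, 1.3, 0.6]
grip_width: -0.0001
```

```bash
python3 -c "
from hb import *
hb()
from cell import eyes
c=eyes.camera('side'); crop(c,290,100,430,225,5,'pics/s14.png')"
```

```text
t 9.62 tcp [0.5192 0.0209 0.1349] ty ang 15.46 tz [ 0.011 -0.001 -1.   ] F [3.84 1.34 0.58] Fvise 4.06 0.25 w -0.0001
vise rel hub x,y,tip h: -0.0114 -0.0006 0.0299
```

View pics/s14.png

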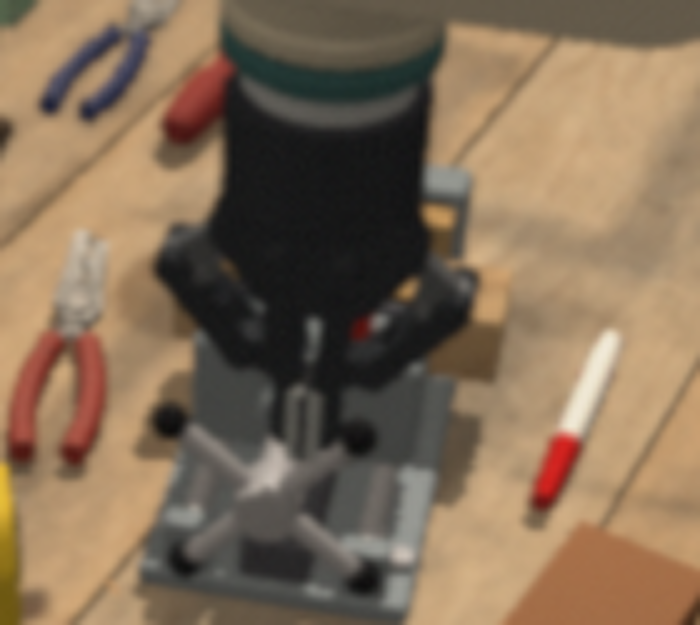

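send_rows --steps '[{"dx": -0.012, "dy": -0.0034, "dz": -0.002, "rx": 0, "ry": 0, "rz": 0, "claw": 1}, {"dx": 0, "dy": 0, "dz": 0, "rx": 0, "ry": 0, "rz": 0, "claw": 1}, {"dx": 0.01, "dy": 0.003, "dz": 0.06, "rx": 0, "ry": -0.001, "rz": 0, "claw": 1}, {"dx": 0, "dy": 0, "dz": 0.06, "rx": 0, "ry": 0, "rz": 0, "claw": 1}, {"dx": 0.06, "dy": 0.017, "dz": 0, "rx": 0, "ry": 0, "rz": 0, "claw": 1}, {"dx": 0.05, "dy": 0.014, "dz": 0, "rx": 0, "ry": 0, "rz": 0, "claw": 1}, {"dx": 0, "dy": 0, "dz": 0, "rx": 0, "ry": 0, "rz": 0, "claw": 1}]'

```text
time_s: 10.55
tcp_pos: [0.5812, 0.0384, 0.2059]
orientation: [0.002, 0.606, 0.795, -0.001]
force: [-0.4, 0.1, -0.3]
grip_width: -0.0003
```

```bash
cat > ang.py <<'E'
from hb import *
from scipy.optimize import least_squares
def ang(c,pts,guess):
    # pts full px of balls in order guess+0,-90,... -> fit angle + hub shift (px)
    def f(p):
        r=[]
        for k,q in pts.items():
            a=p[0]+k*np.pi/2
            P=np.r_[H+X*(-.055*np.sin(a)),.08+.055*np.cos(a)]
            r.append(proj(c,P)[0]+p[1:3]-q)
        return np.ravel(r)
    o=least_squares(f,[guess,0,0]); return np.degrees(o.x[0]),o.x[1:],f(o.x).round(2)
E
python3 - <<'E'
from ang import *
hb()
from cell import eyes
c=eyes.camera('side'); crop(c,290,100,430,225,5,'pics/s15.png')
S=lambda u,v:np.array((290+u/5,100+v/5))
print(ang(c,{0:S(275,398),-1:S(140,477),1:S(397,521),2:S(263,593)},0))
print(ang(c,{0:S(360,437),-1:S(170,420),1:S(365,578),2:S(187,557)},.7))
E
```

```text
t 10.55 tcp [0.5812 0.0384 0.2059] ty ang 15.38 tz [ 0.001 -0.003 -1.   ] F [-0.4   0.14 -0.25] Fvise -0.35 0.24 w -0.0003
vise rel hub x,y,tip h: 0.0531 -0.0004 0.1009
(np.float64(0.6709999742045725), array([-0.05617011,  0.39665667]), array([-0.18,  0.05,  0.11,  0.05,  0.18,  0.12, -0.11, -0.22]))
(np.float64(39.968589602693825), array([0.29337144, 0.54624824]), array([-0.15, -0.05,  0.39,  0.  , -0.24, -0.24,  0.  ,  0.28]))
```

View pics/s15.png

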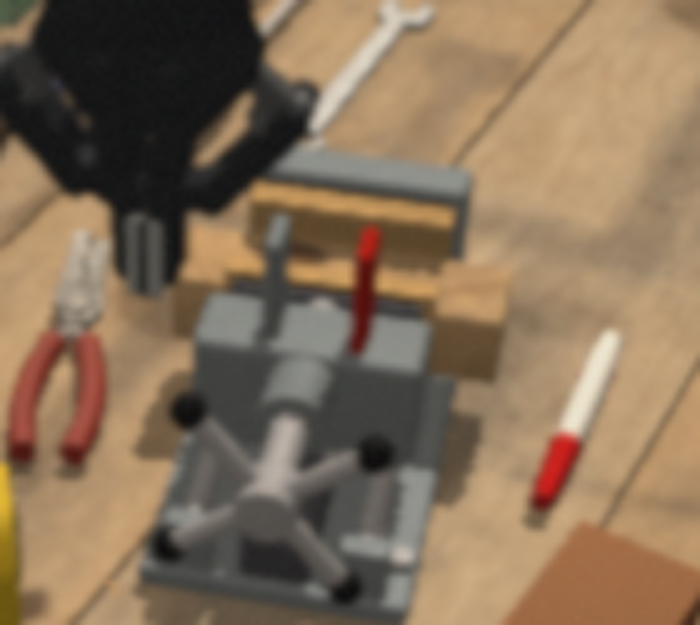

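Run:
```python
from ang import *
from cell import eyes
c=eyes.camera('side')
S=lambda u,v:np.array((290+u/5,100+v/5))
print(ang(c,{0:S(375,453),-1:S(187,409),1:S(345,588),2:S(167,543)},.8))
```

```text
(np.float64(50.918767061983154), array([-0.10642542,  0.59616982]), array([-0.18,  0.17,  0.16,  0.06, -0.29, -0.32,  0.31,  0.09]))
```

send_rows --steps '[{"dx": 0.024, "dy": 0.007, "dz": 0, "rx": 0, "ry": 0, "rz": 0.002, "claw": 1}, {"dx": 0, "dy": 0, "dz": -0.06, "rx": 0, "ry": 0, "rz": 0, "claw": 1}, {"dx": 0, "dy": 0, "dz": -0.05, "rx": 0, "ry": 0, "rz": 0, "claw": 1}, {"dx": 0, "dy": 0, "dz": 0, "rx": 0, "ry": 0, "rz": 0, "claw": 1}]'

```text
time_s: 11.15
tcp_pos: [0.5914, 0.041, 0.1387]
orientation: [0.001, 0.605, 0.796, -0.002]
force: [0.0, -0.7, 0.9]
grip_width: -0.0002
```

```bash
python3 -c "
from hb import *
hb()
from cell import eyes
c=eyes.camera('side'); crop(c,290,100,430,225,5,'pics/s16.png')"
```

```text
t 11.15 tcp [0.5914 0.041  0.1387] ty ang 15.53 tz [-0.002 -0.005 -1.   ] F [ 0.02 -0.7   0.86] Fvise -0.17 -0.68 w -0.0002
vise rel hub x,y,tip h: 0.0636 -0.0007 0.0337
```

View pics/s16.png

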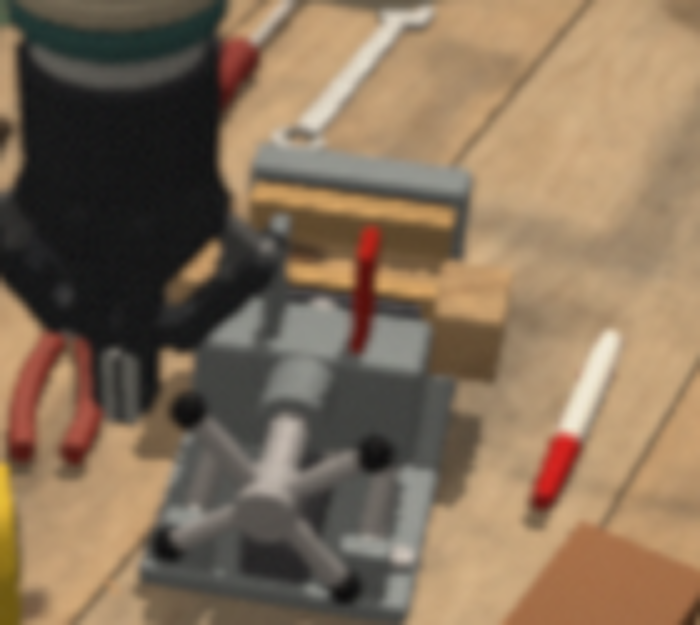

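send_rows --steps '[{"dx": -0.0177, "dy": -0.005, "dz": 0, "rx": 0, "ry": 0, "rz": 0, "claw": 1}, {"dx": -0.0177, "dy": -0.005, "dz": 0, "rx": 0, "ry": 0, "rz": 0, "claw": 1}, {"dx": -0.0177, "dy": -0.005, "dz": 0, "rx": 0, "ry": 0, "rz": 0, "claw": 1}]'

```text
time_s: 11.58
tcp_pos: [0.5671, 0.0335, 0.1538]
orientation: [0.012, 0.605, 0.796, 0.009]
force: [4.6, 3.2, 4.5]
grip_width: -0.0002
```

```bash
python3 -c "
from hb import *
hb()
from cell import eyes
c=eyes.camera('side'); crop(c,290,100,430,225,5,'pics/s17.png')"
```

```text
t 11.57 tcp [0.5671 0.0335 0.1538] ty ang 15.59 tz [ 0.03 -0.   -1.  ] F [4.62 3.19 4.47] Fvise 5.31 1.82 w -0.0002
vise rel hub x,y,tip h: 0.0381 -0.0013 0.0488
```

View pics/s17.png

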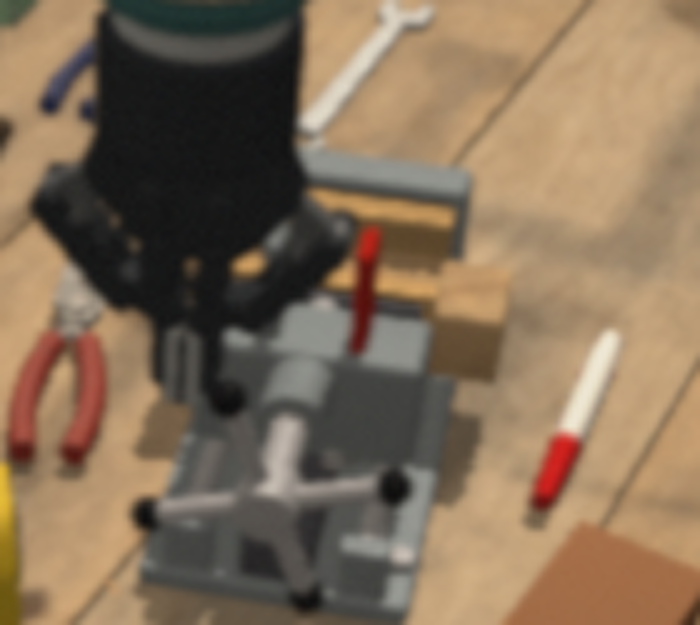

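send_rows --steps '[{"dx": 0.016, "dy": 0.005, "dz": 0, "rx": 0, "ry": 0.014, "rz": 0, "claw": 1}, {"dx": 0, "dy": 0.001, "dz": -0.032, "rx": 0, "ry": 0, "rz": 0, "claw": 1}, {"dx": 0, "dy": 0, "dz": -0.002, "rx": 0, "ry": 0, "rz": 0, "claw": 1}]'

```text
time_s: 12.0
tcp_pos: [0.5764, 0.0364, 0.1374]
orientation: [0.003, 0.605, 0.796, 0.001]
force: [0.2, 0.1, 0.1]
grip_width: 0.0003
```

```bash
python3 -c "
from ang import *
hb()
from cell import eyes
c=eyes.camera('side'); crop(c,290,100,430,225,5,'pics/s18.png')
S=lambda u,v:np.array((290+u/5,100+v/5))
print(ang(c,{0:S(395,487),-1:S(229,397),1:S(304,598),2:S(147,513)},1.2))"
```

```text
t 12.0 tcp [0.5764 0.0364 0.1374] ty ang 15.56 tz [ 0.006 -0.001 -1.   ] F [0.21 0.1  0.08] Fvise 0.23 0.04 w 0.0003
vise rel hub x,y,tip h: 0.0479 -0.001 0.0324
(np.float64(70.92746196923883), array([-0.05604796,  0.69636867]), array([-0.2 ,  0.33, -0.09,  0.3 ,  0.13, -0.47,  0.15, -0.16]))
```

View pics/s18.png

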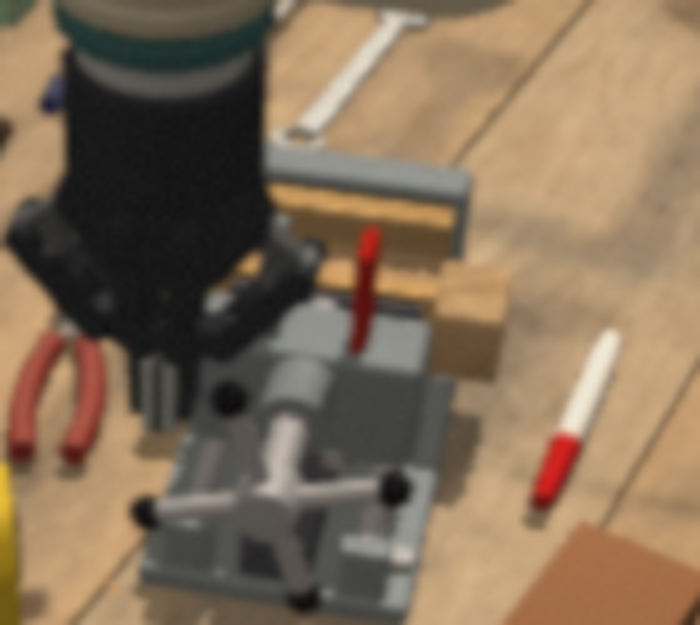

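send_rows --steps '[{"dx": -0.016, "dy": -0.0045, "dz": -0.001, "rx": 0, "ry": 0, "rz": 0, "claw": 1}, {"dx": -0.016, "dy": -0.0045, "dz": -0.003, "rx": 0, "ry": 0, "rz": 0, "claw": 1}, {"dx": -0.004, "dy": -0.001, "dz": -0.003, "rx": 0, "ry": 0.002, "rz": 0, "claw": 1}]'

```text
time_s: 12.42
tcp_pos: [0.5555, 0.0301, 0.1367]
orientation: [0.005, 0.605, 0.796, 0.003]
force: [4.5, 0.3, 4.0]
grip_width: -0.0
```

```bash
python3 -c "
from ang import *
hb()
from cell import eyes
c=eyes.camera('side'); crop(c,290,100,430,225,5,'pics/s19.png')"
```

```text
t 12.43 tcp [0.5555 0.0301 0.1367] ty ang 15.55 tz [ 0.011 -0.001 -1.   ] F [4.49 0.31 3.98] Fvise 4.4 -0.91 w -0.0
vise rel hub x,y,tip h: 0.0261 -0.0015 0.0317
```

View pics/s19.png

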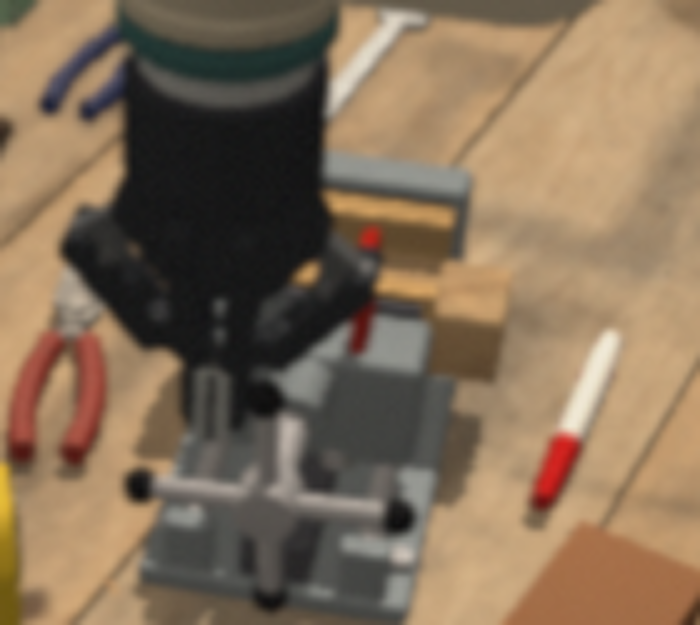

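```bash
python3 -c "
from ang import *
from cell import eyes
c=eyes.camera('side')
S=lambda u,v:np.array((290+u/5,100+v/5))
print(ang(c,{0:S(398,517),-1:S(264,396),1:S(270,597),2:S(140,485)},1.5))"
```

```text
(np.float64(86.77208904454753), array([-0.20610285,  0.69662082]), array([-0.07, -0.11,  0.04,  0.5 ,  0.02, -0.46,  0.01,  0.07]))
```

send_rows --steps '[{"dx": -0.008, "dy": -0.0022, "dz": -0.001, "rx": 0, "ry": 0, "rz": 0, "claw": 1}, {"dx": 0, "dy": 0, "dz": 0, "rx": 0, "ry": 0, "rz": 0, "claw": 1}, {"dx": 0.024, "dy": 0.007, "dz": 0, "rx": 0, "ry": 0, "rz": 0, "claw": 1}, {"dx": 0.01, "dy": 0.003, "dz": 0.08, "rx": 0, "ry": 0, "rz": 0, "claw": 1}, {"dx": 0, "dy": 0, "dz": 0.1, "rx": 0, "ry": 0, "rz": 0, "claw": 1}, {"dx": 0, "dy": 0, "dz": 0, "rx": 0, "ry": 0, "rz": 0, "claw": 1}]'

```text
time_s: 13.28
tcp_pos: [0.5675, 0.0344, 0.2415]
orientation: [-0.002, 0.605, 0.796, -0.003]
force: [-0.1, -0.0, -0.6]
grip_width: 0.0001
```

```bash
python3 -c "
from ang import *
hb()
from cell import eyes
c=eyes.camera('side'); crop(c,290,100,430,225,5,'pics/s20.png')"
```

```text
t 13.28 tcp [0.5675 0.0344 0.2415] ty ang 15.54 tz [-0.006 -0.002 -1.   ] F [-0.09 -0.04 -0.6 ] Fvise -0.1 -0.01 w 0.0001
vise rel hub x,y,tip h: 0.0388 -0.0005 0.1365
```

View pics/s20.png

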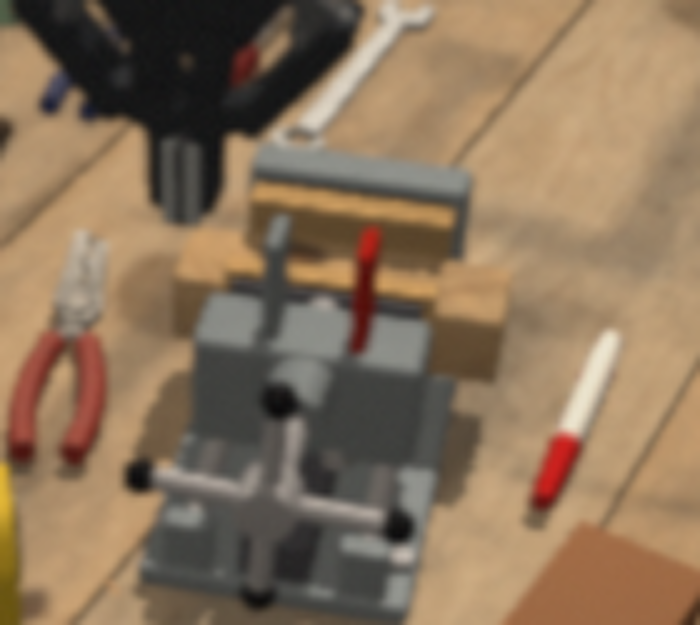

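```bash
python3 -c "
from ang import *
from cell import eyes,models
import pickle
c=eyes.camera('side'); t=eyes.camera('top'); s0,t0=pickle.load(open('p0.pkl','rb'))
S=lambda u,v:np.array((290+u/5,100+v/5))
print(ang(c,{0:S(398,525),-1:S(280,400),1:S(258,595),2:S(138,475)},1.55))
for n in ['sanding_block','marker','pliers','tape_measure']:
  for k in models.outline_of(c,n)[:1]: print(n,k['bbox'],k['p'])
"
```

```text
(np.float64(92.65102299357781), array([-0.10620979,  0.69666843]), array([-0.17,  0.28, -0.3 ,  0.12, -0.01, -0.48,  0.48,  0.08]))
sanding_block [384.7, 207.9, 429.0, 247.7] 0.97
marker [396.6, 165.9, 413.5, 202.9] 0.76
pliers [293.1, 146.3, 307.3, 191.0] 0.96
tape_measure [275.7, 191.0, 294.3, 229.7] 0.76
```

```bash
python3 -c "
from cell import robot
print(robot.finish_job())"
```

```text
the job is handed in; nothing more can be done
None
```

The offcut is clamped in the vise and the job is handed in after about 13 s of robot time.

- **Jaw:** I squeezed the lever to its stop (35 mm across the outer faces) and slid the jaw 45 mm. The pushing force then rose from about 2.6 N to 8.9 N over the last millimetre, so the jaw was pressing the offcut lightly. I let the lever go, and the pictures show it back in its free position.
- **Handle:** I pushed it clockwise in three pushes, from about 1° to 93°, so roughly 92°. By the figures given, that adds about 26 N of clamping; I did not measure the clamping force itself.
- **Last checks:**
  - Before the turn, the top picture showed the offcut lying square against the fixed jaw. The final side picture shows it still held.
  - The gripper was about 10 cm above the handle, touching nothing.
  - In the side view, the sanding block, tape measure, pliers and marker are within a few pixels of where they started.
- **What went wrong:** During the second push the finger slid up the ball by about 15 mm. I backed off, lowered it and finished the turn; the handle lost no angle.

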